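Sort the big bearing balls out of the well with a slotted scoop

ROBOT

A 6-joint arm with a two-finger parallel gripper is mounted at the origin on the work surface. World frame = base frame: x ahead of the robot, y to its left, z up, the work surface at z = 0. Lengths are in m, angles in rad, forces in N, time in s.
With the tool pointing down it reaches from about 0.375 to 0.925 m from the base axis. Payload 5.7 kg.
Tool frame: the origin (TCP) lies midway between the tips of the shut fingers; the grasp point (between the pads) lies 19 mm behind it (robot.tcp_to_grasp is the distance from the TCP to the grasp point, in m); z points along the fingers, y is the line along which they close (so a half turn about z gives the same grasp; the last joint's range is limited). The gripper opens to 88 mm and grips with 3 to 60 N. Pads are 20 mm wide; open, the fingers measure 115 mm over their backs; the gripper's body (75 mm by 178 mm) begins 61 mm behind the grasp point.
Start: joints at [-1.453, 0.359, 1.51, -0, 1.272, -0.115], TCP at [0.138, -0.584, 0.223] pointing down, gripper open.
Joint ranges: [-2.97, 2.97], [-1.01, 2.36], [0.21, 2.38], [-0.96, 4.11], [0.2, 2.71], [-2.98, 2.98]. Speed limits (rad/s): [2.39, 2.39, 3.14, 3.14, 3.14, 3.14].

INTERFACE

Orientations are given as a unit quaternion [w, x, y, z].
In Python, from plant import sensors, snapshot, order, robot gives the robot as it stands.
- The arm moves only by the shell command python3 -m pendant 'ROWS' [FORCE]. ROWS is text: rows parted by semicolons, each of 7 numbers parted by spaces: the turn, a rotation vector about the tool's x, y, z in degrees, then the shift along the tool's x, y, z in m, then the opening in per cent of the stroke, from 0 (shut) to 100 (fully open). In form: rx ry rz dx dy dz fingers; .... A call has 1 to 10 rows; each row is the pose to reach, as a shift and turn from the pose commanded when the call began, along the tool's axes at that moment; what a row does not reach only later rows make up. A row lasts 1/10 s, in which the tool goes at most 50 mm and 8.59 degrees, less where a joint would pass 70% of its speed; a pose out of reach is approached as far as the arm can. A call with a gripper value outside its range is refused whole. The fingers move at their own pace and stop on an object; FORCE is the grip in N (left out, the last holds). Time passes only in rows, so rows that repeat a pose let the fingers close. It gives the time, the measured TCP pose, the force, the opening and the grip force at its end, in the units of the state.
- sensors.get_obs(): the state, without advancing time (a new reading comes with each control period).
- snapshot(name): name is "scene" or "top" or "wrist"; returns a dict with "pixels" (480x640x3 uint8, red, green, blue), "fovy" (degrees; the focal length in pixels is half the picture's height over the tangent of half this angle, whatever the lens; pixels are square), "cx", "cy" (the principal point, pixels), "R" (3x3) and "t" (3): a world point X has camera coordinates R X + t. Camera axes: x right, y down, z forward; pixel columns grow to the right and rows downward; lengths in m; the calibration is good to about 2 mm. A picture is of the moment at which its call begins. There is no depth.
- order.close_job(): hands the job in; it is judged then, once.
The state is a dict: "t": time; "joints": joint angles; "dq": joint speeds; "joint_efforts": joint torques, N m; "position": TCP position; "tcp_rot": TCP orientation; "force": force on the tool from outside, world axes, zero at the start; "moment": the same for the moment, N m; "width": finger opening in m; "grasp_force": force on a finger pad.
Only numpy, scipy, OpenCV 4.12 (cv2) and the standard library are available. Lean on these libraries where they do the work, as an engineer would, in place of code of your own. Each camera call takes 0.05 s, during which the arm holds its last target. There are 200 camera calls.

TASK

Swing the flap up off the well until it stands open, then use the slotted scoop to lift the three big steel balls out of the well so that the small ones drop back through its slots, and tip the big ones into the round dish. All four small balls must be left in the well; then stand the scoop upright on the bench again, let go of it, and leave the flap open. Do not touch any ball with the fingers, and do not disturb the bolts, gasket, ratchet and pin lying about.

Things in the scene. Friction and masses are not known exactly. Their poses are not given: they have to be found in the camera images.
- well_in (a point): centre of the inner floor of the fixed well, an open dull metal box; inside 82 mm (x) by 230 mm (y), floor 5 mm and rims 40 mm above the bench, walls upright but for the -y end: it slopes up at 60 degrees, its foot 20 mm inside that end. Its x axis points across the well, away from the robot; y along its length. Seven steel balls, 3 big and 4 small, lie mixed on the floor in the half towards the well's own -y end; the +y half is empty.
- flap (a joint): angle of the flap, a 6 mm nickel-plated plate covering the well, hinged along the far (+x) long rim; hinge line parallel to the well's y, 46 mm along +x from the well's centre, 40.5 mm above the bench. 0 shut, starts 0 to 0.3 rad (ajar), 1.57 upright, stop at 1.75. Stiff hinge: it stays where it is left; takes about 4 N at the knob.
- flap_handle (a point): middle of the head of the steel knob on the flap: a disc 28 mm across, 16 mm thick, on a thin stem, axis square to the flap. The point is 41 mm above the flap's underside (the hinge line lies in that underside) and 62 mm from the hinge line along the flap, midway along its length. Axes turn with the flap.
- scoop_grip (a point): grip point of the slotted scoop, in its dark wooden grip bar: 70 mm long (x), 18 mm wide (y), 20 mm high, held at its rear end by a stem. The point is at half the bar's height, 76 mm above the scoop's underside. Scoop x points forward to its open tips, z up. It stands on the bench, about 0.25 kg. Back plate 73 mm wide, 30 mm high, its outside 38 mm behind the point.
- scoop_tip (a point): middle of the scoop's open front edge, at the ends of its four straight round bars (4 mm thick, 98 mm long, lying along scoop x, axes 2 mm above the underside at y = -34.5, -11.5, 11.5, 34.5 mm; open slots 19 mm wide between). 65 mm in front of and 74 mm below the grip point. The whole scoop is 73 mm wide; the bars have no side walls.
- dish_in (a point): centre of the inner floor of the fixed round aluminium dish; floor 5 mm above the bench, inside radius 60 mm at the floor and 71 mm at the rim, rim 35 mm above the bench. It may stand on the left or on the right of the bench, the scoop on the other side.
- big1_center (a point): centre of big steel ball 1 of 3, 26 mm across, 72 g (too big for the scoop's slots); it rolls, but comes to rest soon. Lying on two neighbouring bars its centre is 10 mm above the bar axes; it stays there on a slight slope and surely rolls off the tips when they are tipped down by 45 degrees.
- big2_center (a point): centre of big steel ball 2 of 3, 26 mm across, 72 g (too big for the scoop's slots); it rolls, but comes to rest soon. Lying on two neighbouring bars its centre is 10 mm above the bar axes; it stays there on a slight slope and surely rolls off the tips when they are tipped down by 45 degrees.
- big3_center (a point): centre of big steel ball 3 of 3, 26 mm across, 72 g (too big for the scoop's slots); it rolls, but comes to rest soon. Lying on two neighbouring bars its centre is 10 mm above the bar axes; it stays there on a slight slope and surely rolls off the tips when they are tipped down by 45 degrees.
- small1_center (a point): centre of small steel ball 1 of 4, 14 mm across, 11 g (falls through the slots)
- small2_center (a point): centre of small steel ball 2 of 4, 14 mm across, 11 g (falls through the slots)
- small3_center (a point): centre of small steel ball 3 of 4, 14 mm across, 11 g (falls through the slots)
- small4_center (a point): centre of small steel ball 4 of 4, 14 mm across, 11 g (falls through the slots)
- bolt1: bystander, not to be disturbed: stainless carriage bolt, 95 mm long, lying between dish and scoop; origin under its middle
- bolt2: bystander, not to be disturbed: a second such bolt, lying to the right, beyond the well's end
- gasket: bystander, not to be disturbed: flat greenish copper ring gasket, 52 mm across, 4 mm thick, origin at its underside's centre
- ratchet: bystander, not to be disturbed: chrome ratchet handle about 160 mm long lying behind the well, origin under its middle, 26 mm high
- pin: bystander, not to be disturbed: red anodized alignment pin standing upright, 56 mm high, foot 22 mm across, origin at its underside's centre
Mind the look-alikes: they are no part of the job. What is shaped like the part that bears scoop_grip but orange is not meant. Of the things that look like the part that bears dish_in, the smaller one is meant.

How it is judged:
By the outcome, as a careful person would: the job done as asked, in the order asked, and still so for the second after the job is handed in, with the robot touching nothing.
It also fails if it takes over 72 s, if anything falls off the work surface, if the arm or the gripper's body presses on something with over 40 N, if the wrist force passes 120 N, or if a joint passes its speed limit or range.

## Working session

There is one attempt and no reset: what is moved stays moved. The work goes in short steps, Python scripts to look and compute and a shell command to move; the robot and the scene stay as the last step left them, time stands still between calls to the robot, and variables do not carry over. Pictures are saved under pics/ and viewed, at most 10 in all, crops included, and the job is handed in when it is done.

```bash
ls; mkdir -p pics; python3 - <<'E'
from plant import sensors, snapshot, robot
import cv2
for n in ["scene","top"]:
    s=snapshot(n); cv2.imwrite(f"pics/{n}0.png",s["pixels"][:,:,::-1]); print(n,s["fovy"],s["cx"],s["cy"],s["R"],s["t"])
o=sensors.get_obs(); print(o)
E
```

```text
pics
scene 47.19455078610213 329.54014913476493 239.65762240809525 [[-0.04783199  0.99885385  0.00175476]
 [ 0.8193816   0.0402422  -0.57183421]
 [-0.57124942 -0.02591415 -0.82036733]] [ 0.01163362 -0.38002753  1.57571134]
top 49.69302739722006 315.0818443098222 239.8079675313729 [[-0.01215465 -0.99992497  0.00152441]
 [-0.99559093  0.01196013 -0.09303574]
 [ 0.09301053 -0.00264851 -0.9956616 ]] [-0.00703989  0.52277366  1.24895838]
{'t': 0.1, 'joints': array([-1.45313727e+00,  3.59475591e-01,  1.51131168e+00, -1.67254742e-05,
        1.27248601e+00, -1.15106110e-01]), 'dq': array([-1.53381397e-04, -1.05068984e-03, -1.53434223e-03,  9.23601870e-04,
       -1.21018216e-03, -5.77052719e-05]), 'joint_efforts': array([ 5.90933996e-04, -5.16356957e+01, -2.71407312e+01,  6.75988547e-02,
        2.76188878e-02, -3.25494204e-05]), 'position': array([ 0.13831174, -0.58320871,  0.22187303]), 'tcp_rot': array([-8.40304386e-04,  9.93234551e-01,  1.16122435e-01, -9.06395593e-06]), 'force': array([ 0.60725032, -0.16977352,  0.21517   ]), 'moment': array([ 0.04840648,  0.02157324, -0.02443831]), 'grasp_force': 0.0, 'width': 0.08762463774872906}
```

View pics/top0.png

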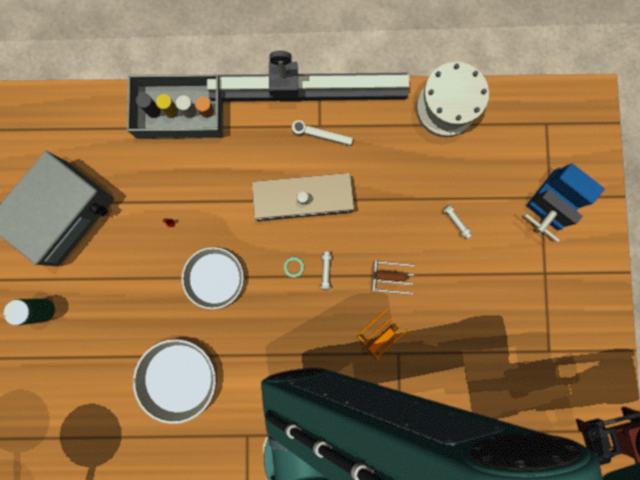

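View pics/scene0.png

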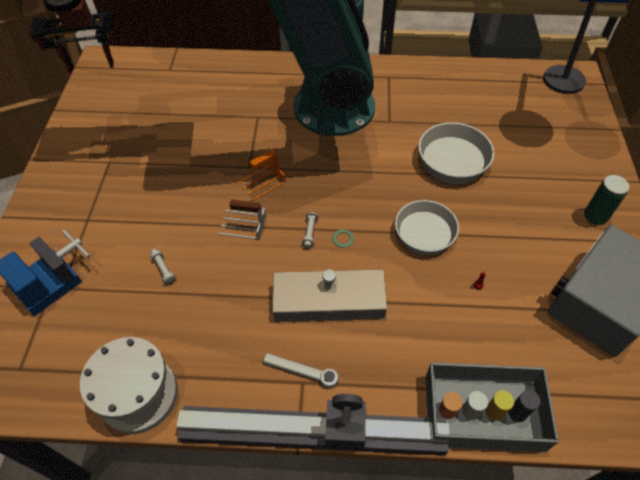

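Top view: the well with its flap and knob is at (303,198). Scoop candidates are the dark grip (393,277), which is right, and the orange decoy (380,335). Dish candidates are the smaller (213,278), which is right, and the larger (175,380). The scoop's back plate is on the left at (374,277), so its tips point to -y. One close crop to check this.

```bash
cat > h.py <<'E'
import numpy as np, cv2
from plant import sensors, snapshot
from scipy.spatial.transform import Rotation as Ro
def ray(s,u,v,z):
    f=240/np.tan(np.radians(s["fovy"]/2)); R=np.array(s["R"]);t=np.array(s["t"])
    d=R.T@np.array([(u-s["cx"])/f,(v-s["cy"])/f,1]); c=-R.T@t
    return c+d*(z-c[2])/d[2]
def proj(s,X):
    f=240/np.tan(np.radians(s["fovy"]/2)); p=np.array(s["R"])@np.array(X)+np.array(s["t"])
    return np.array([s["cx"]+f*p[0]/p[2], s["cy"]+f*p[1]/p[2]])
def crop(s,u0,v0,u1,v1,k,fn):
    cv2.imwrite(fn,cv2.resize(np.ascontiguousarray(s["pixels"][v0:v1,u0:u1,::-1]),None,fx=k,fy=k,interpolation=cv2.INTER_CUBIC))
def rot(o=None):
    o=o or sensors.get_obs(); q=o["tcp_rot"]; return Ro.from_quat([q[1],q[2],q[3],q[0]])
def rel(p,Rt):  # shift and turn (tool axes) from measured pose to position p, rotation Rt
    o=sensors.get_obs(); r=rot(o)
    return np.degrees((r.inv()*Rt).as_rotvec()).round(1), r.inv().apply(np.array(p)-o["position"]).round(4)
E
python3 - <<'E'
from h import *
s=snapshot("top"); crop(s,240,160,440,310,4,"pics/c1.png")
for n,u,v,z in [("knob",303,198,.085),("dish",213,278,.035),("bolt",327,270,.01),("gask",293,267,0),("pin",169,223,.03),("ratchet",322,132,.02)]: print(n,ray(s,u,v,z).round(3))
E
```

```text
knob [0.616 0.014 0.085]
dish [0.432 0.235 0.035]
bolt [ 0.449 -0.042  0.01 ]
gask [0.458 0.042 0.   ]
pin [0.568 0.344 0.03 ]
ratchet [ 0.795 -0.034  0.02 ]
```

View pics/c1.png

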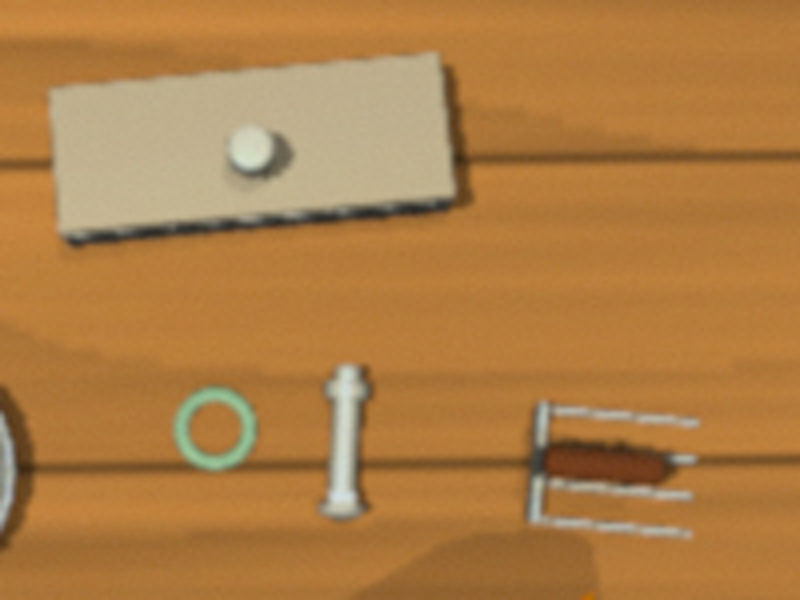

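The crop shows flap corners at (50,88), (440,53), (455,200), (60,232), the knob at (252,148), and the dark-grip scoop with its back plate at u≈537 and tips at u≈693. All four bars are visible, so this is the right scoop.

```bash
python3 - <<'E'
from h import *
s=snapshot("top"); c=snapshot("scene")
P=lambda u,v,z: ray(s,240+(u+.5)/4-.5,160+(v+.5)/4-.5,z)
a,b=P(50,88,.0465),P(440,53,.0465)
print("hinge",a.round(4),b.round(4),"len",np.linalg.norm(a-b),"yaw",np.degrees(np.arctan2(-(a-b)[0],(a-b)[1])))
for z in(.045,.06,.07): print("near edge",z,P(60,232,z).round(4),P(455,200,z).round(4))
# knob head triangulation
from scipy.optimize import least_squares
k=least_squares(lambda X:np.r_[proj(s,X)-[240+252/4,160+148/4],proj(c,X)-[329,273]],[.6,0,.08]);print("knob top-ish",k.x,k.fun)
t1,t2=P(697,422,.002),P(690,534,.002);b1,b2=P(543,402,.03),P(535,520,.03)
print("tips",t1,t2,np.linalg.norm(t1-t2)); print("back top",b1,b2,np.linalg.norm(b1-b2))
print("bar ends top",P(545,463,.086),P(672,468,.086))
crop(c,200,180,400,330,4,"pics/c2.png")
E
```

```text
hinge [0.6649 0.1385 0.0465] [ 0.6838 -0.0997  0.0465] len 0.23895655563716794 yaw 4.53258926848359
near edge 0.045 [0.5765 0.1327 0.045 ] [ 0.5933 -0.1073  0.045 ]
near edge 0.06 [0.5745 0.131  0.06  ] [ 0.591  -0.1061  0.06  ]
near edge 0.07 [0.5731 0.1298 0.07  ] [ 0.5895 -0.1053  0.07  ]
knob top-ish [0.6162334  0.01533307 0.09818733] [-0.66144247  0.05006399 -0.59173517  0.01088696]
tips [ 0.45849062 -0.2585714   0.002     ] [ 0.38922127 -0.25216292  0.002     ] 0.06956516225597262
back top [ 0.47062803 -0.15968211  0.03      ] [ 0.39912941 -0.15318801  0.03      ] 0.07179294398279044
bar ends top [ 0.4322268 -0.1533874  0.086    ] [ 0.42843645 -0.22706932  0.086     ]
```

View pics/c2.png

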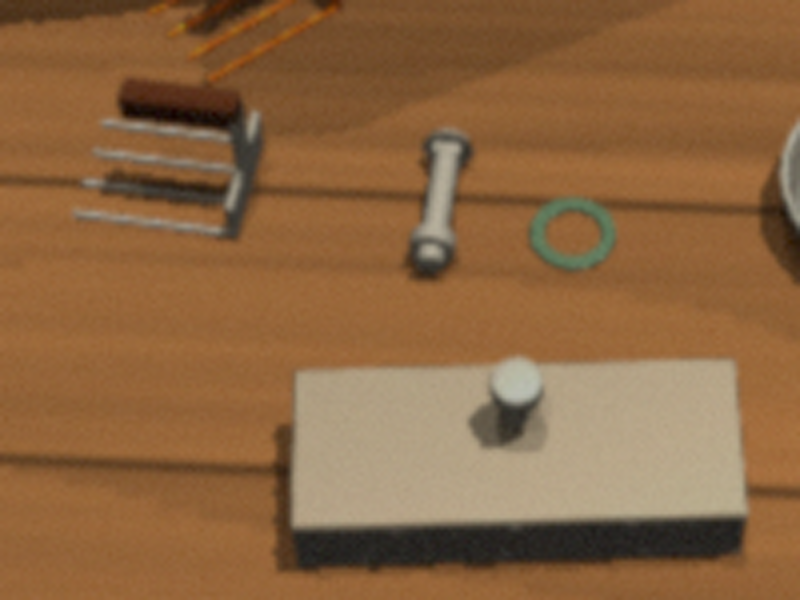

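Knob top is at z≈0.095, so the flap is ajar by about 0.1 rad. Hinge line passes x≈0.674, yaw is 4.5°, and the well centre is ≈(0.628, 0.015). The flap length of 239 mm agrees with the given sizes.

```bash
cat >> h.py <<'E'
def down(az): # tool down, tool x at azimuth az deg
    a=np.radians(az); x=np.array([np.cos(a),np.sin(a),0]); z=np.array([0,0,-1.]); return Ro.from_matrix(np.c_[x,np.cross(z,x),z])
E
python3 - <<'E'
from h import *
print(rel([.617,.015,.20],down(4.5)))
E
```

```text
(array([-0.1, -0. ,  8.8]), array([ 0.6038, -0.4719,  0.0227]))
```

```bash
python3 -m pendant '0 0 8.8 .604 -.472 .0 100;0 0 8.8 .604 -.472 .0 100;0 0 8.8 .604 -.472 .0 100;0 0 8.8 .604 -.472 .0 100;0 0 8.8 .604 -.472 .0 100;0 0 8.8 .604 -.472 .0 100;0 0 8.8 .604 -.472 .0 100;0 0 8.8 .604 -.472 .0 100;0 0 8.8 .604 -.472 .0 100;0 0 8.8 .604 -.472 .0 100'; python3 - <<'E'
from h import *
print(rel([.617,.015,.20],down(4.5)))
E
```

```text
t: 1.25
position: [0.4517, -0.1915, 0.2229]
tcp_rot: [0.0, 0.999, 0.04, 0.0]
force: [0.7, -0.2, 0.4]
width: 0.0875
grasp_force: 0.0
(array([ 0., -0.,  0.]), array([ 0.1811, -0.1928,  0.0229]))
```

```bash
python3 -m pendant '0 0 0 .181 -.193 .023 100;0 0 0 .181 -.193 .023 100;0 0 0 .181 -.193 .023 100;0 0 0 .181 -.193 .023 100;0 0 0 .181 -.193 .023 100;0 0 0 .181 -.193 .023 100;0 0 0 .181 -.193 .023 100'; python3 - <<'E'
from h import *
print(sensors.get_obs()["position"])
w=snapshot("wrist"); cv2.imwrite("pics/w1.png",w["pixels"][:,:,::-1])
print("knob expected px",proj(w,[.617,.015,.0955]))
E
```

```text
t: 1.95
position: [0.6167, 0.0151, 0.199]
tcp_rot: [-0.0, 0.999, 0.041, -0.0]
force: [-0.2, 0.0, 0.4]
width: 0.0879
grasp_force: 0.0
[0.61667512 0.01514424 0.1990394 ]
knob expected px [319.77975429 241.82060787]
```

View pics/w1.png

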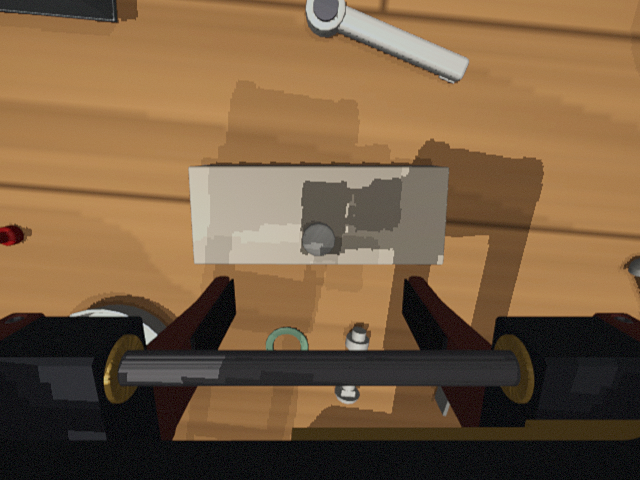

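The wrist view shows the knob at (319,239), expected (320,242), so the estimate is good. Descending and gripping.

```bash
python3 -m pendant '0 0 0 0 0 .05 100;0 0 0 0 0 .1 100;0 0 0 0 0 .127 100;0 0 0 0 0 .127 100;0 0 0 0 0 .127 15;0 0 0 0 0 .127 15;0 0 0 0 0 .127 15;0 0 0 0 0 .127 15;0 0 0 0 0 .127 15' 20
python3 - <<'E'
from h import *
# arc: rotate current pose about hinge line by phi; rows in tool axes
o=sensors.get_obs();r=rot(o);p=np.array(o["position"])
ax=np.array([-.079,.997,0]);ax/=np.linalg.norm(ax);h=np.array([.674,.0194,.0405])
for d in (7,14,21,28,35,42,49,56,63):
    q=Ro.from_rotvec(ax*np.radians(d)); pn=h+q.apply(p-h); print(d,np.degrees((r.inv()*q*r).as_rotvec()).round(1),r.inv().apply(pn-p).round(4))
E
```

```text
t: 2.9
position: [0.6165, 0.0134, 0.0737]
tcp_rot: [0.0, 0.999, 0.04, 0.001]
force: [0.5, 0.7, 1.3]
width: 0.0512
grasp_force: 0.0
7 [ 0. -7. -0.] [ 0.0045  0.     -0.0068]
14 [  0. -14.  -0.] [ 0.0098  0.     -0.013 ]
21 [  0. -21.  -0.] [ 0.0158  0.     -0.0185]
28 [  0. -28.  -0.] [ 0.0224  0.     -0.0232]
35 [  0. -35.  -0.] [ 0.0295  0.     -0.0271]
42 [  0. -42.  -0.] [ 0.0371  0.     -0.0301]
49 [  0. -49.  -0.] [ 0.045   0.     -0.0321]
56 [  0. -56.  -0.] [ 0.0531  0.     -0.0332]
63 [  0. -63.  -0.] [ 0.0612  0.     -0.0333]
```

```bash
python3 -m pendant '0 0 0 0 0 0 15;0 0 0 0 0 0 15;0 0 0 0 0 0 15;0 0 0 0 0 0 15;0 0 0 0 0 0 15' 20; python3 -m pendant '0 -7 0 .0045 0 -.0068 15;0 -14 0 .0098 0 -.013 15;0 -21 0 .0158 0 -.0185 15;0 -28 0 .0224 0 -.0232 15;0 -35 0 .0295 0 -.0271 15;0 -42 0 .0371 0 -.0301 15;0 -49 0 .045 0 -.0321 15;0 -56 0 .0531 0 -.0332 15;0 -56 0 .0531 0 -.0332 15'
```

```text
t: 3.4
position: [0.6155, 0.0154, 0.0725]
tcp_rot: [-0.002, 0.999, 0.039, -0.0]
force: [-0.5, 6.9, 0.2]
width: 0.027
grasp_force: 20.0
t: 4.3
position: [0.6664, 0.0195, 0.1016]
tcp_rot: [0.018, 0.877, 0.036, -0.478]
force: [-3.2, 7.3, 1.8]
width: 0.0274
grasp_force: 20.0
```

```bash
python3 - <<'E'
from h import *
o=sensors.get_obs();r=rot(o);p=np.array(o["position"])
ax=np.array([-.079,.997,0]);ax/=np.linalg.norm(ax);h=np.array([.674,.0194,.0405]); off=np.array([0,0,-.0155])
k=p+r.apply(off); v=k-h; print("knob",k, "theta est",np.degrees(np.arctan2(v[2],-v[0])-np.arctan2(41,62)), np.hypot(v[0],v[2]), o["joints"])
for d in (6,12,18,24,30,34):
    q=Ro.from_rotvec(ax*np.radians(d)); t=Ro.from_rotvec(ax*np.radians(d*.5)); pn=h+q.apply(k-h)-(t*r).apply(off)
    print(d,np.degrees((r.inv()*t*r).as_rotvec()).round(1),r.inv().apply(pn-p).round(4),pn.round(3))
E
```

```text
knob [0.6793467  0.02051718 0.11001727] theta est 60.92178282609852 0.06972258295192371 [-0.02506175  1.20980916  0.50671748 -0.12960511  2.41629159  1.41415074]
6 [ 0. -3.  0.] [ 0.0039  0.     -0.0056] [0.673 0.02  0.101]
12 [ 0. -6.  0.] [ 0.0084  0.     -0.0107] [0.68  0.021 0.1  ]
18 [ 0. -9.  0.] [ 0.0133  0.     -0.0153] [0.686 0.021 0.099]
24 [  0. -12.   0.] [ 0.0188  0.     -0.0193] [0.693 0.022 0.096]
30 [  0. -15.   0.] [ 0.0245  0.     -0.0226] [0.699 0.022 0.093]
34 [  0. -17.   0.] [ 0.0286  0.     -0.0245] [0.702 0.022 0.091]
```

```bash
python3 -m pendant '0 -3 0 .0039 0 -.0056 15;0 -6 0 .0084 0 -.0107 15;0 -9 0 .0133 0 -.0153 15;0 -12 0 .0188 0 -.0193 15;0 -14 0 .0245 0 -.0226 15;0 -14 0 .0286 0 -.0245 15;0 -14 0 .0286 0 -.0245 15'; python3 - <<'E'
from h import *
o=sensors.get_obs();r=rot(o);p=np.array(o["position"]);print(o["joints"],o["position"],np.degrees(r.as_rotvec()), r.apply([0,0,1]))
c=snapshot("scene"); crop(c,200,180,400,330,4,"pics/c3.png")
E
```

```text
t: 5.0
position: [0.6765, 0.0201, 0.092]
tcp_rot: [0.023, 0.824, 0.035, -0.565]
force: [-0.9, 10.6, -0.1]
width: 0.0246
grasp_force: 19.6
[-0.01844255  1.40951622  0.21549875 -0.22871198  2.70797569  1.32480966] [0.67653807 0.02010056 0.09202978] [ 146.09477397    6.19483754 -100.28901783] [-0.92989357 -0.07812372 -0.35943654]
```

View pics/c3.png

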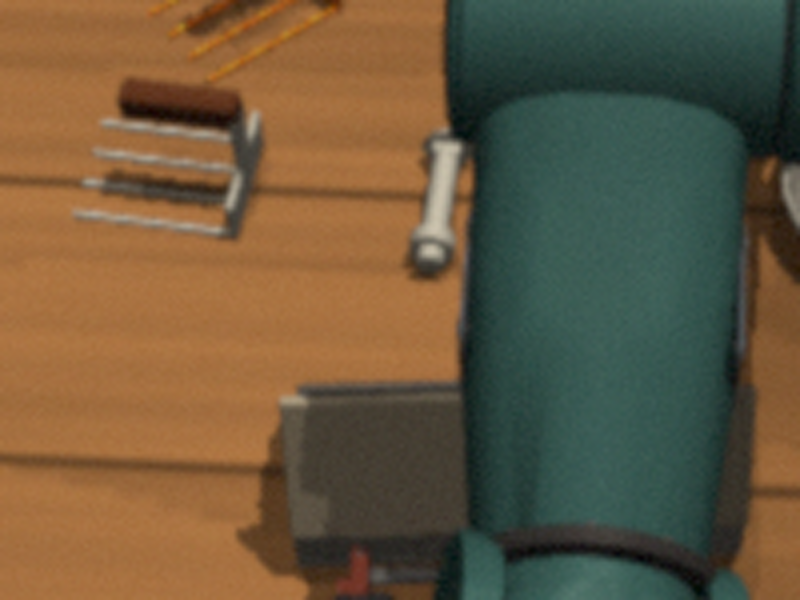

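Scene crop: the flap is swung most of the way up, its underside facing the camera, and the arm has hit joint limits. I'll release, lift, turn the tool down, and finish by pushing the underside from the robot side.

```bash
python3 - <<'E'
from h import *
print(rel([.68,.02,.20],rot())); print(rel([.57,.012,.22],down(4.5)))
E
```

```text
(array([0., 0., 0.]), array([-0.0995,  0.0003, -0.042 ]))
(array([ 0.1, 68.9,  0.3]), array([-0.1578, -0.001 ,  0.0537]))
```

```bash
python3 -m pendant '0 0 0 0 0 0 70;0 0 0 0 0 0 70;0 0 0 0 0 0 70;0 0 0 0 0 0 70;0 0 0 0 0 0 70;0 0 0 0 0 0 70'
```

```text
t: 5.65
position: [0.6769, 0.0179, 0.092]
tcp_rot: [0.024, 0.824, 0.033, -0.565]
force: [-0.5, -1.0, -1.0]
width: 0.0612
grasp_force: 0.0
```

```bash
python3 -m pendant '0 0 0 -.04 0 -.017 60;0 0 0 -.08 0 -.034 40;0 0 0 -.1 0 -.042 0;0 8 0 -.12 -.001 -.02 0;0 16 0 -.14 -.001 0 0;0 24 0 -.158 -.001 .02 0;0 32 0 -.158 -.001 .04 0;0 40 0 -.158 -.001 .0537 0;0 48 0 -.158 -.001 .0537 0;0 56 0 -.158 -.001 .0537 0'; python3 - <<'E'
from h import *
print(rel([.57,.012,.22],down(4.5)));print(rel([.575,.012,.105],down(4.5)));
E
```

```text
t: 6.65
position: [0.5702, 0.0103, 0.2214]
tcp_rot: [0.005, 0.993, 0.041, -0.108]
force: [0.5, -0.8, -0.0]
width: 0.0006
grasp_force: 0.0
(array([ 0.1, 12.4,  0.2]), array([ 0.0003, -0.0017,  0.0014]))
(array([ 0.1, 12.4,  0.2]), array([ 0.0299, -0.0015,  0.1126]))
```

```bash
python3 -m pendant '0 8 0 .01 -.001 .03 0;0 12.4 0 .02 -.0015 .075 0;0 12.4 0 .03 -.0015 .1126 0;0 12.4 0 .03 -.0015 .1126 0'; python3 -m pendant '0 0 0 .03 0 0 0;0 0 0 .06 0 0 0;0 0 0 .07 0 0 0;0 0 0 .08 0 0 0;0 0 0 .088 0 0 0;0 0 0 .092 0 0 0;0 0 0 .096 0 0 0;0 0 0 .096 0 0 0'; python3 - <<'E'
from h import *
s=snapshot("top"); crop(s,240,160,440,310,4,"pics/c4.png")
E
```

```text
t: 7.05
position: [0.5691, 0.0123, 0.0999]
tcp_rot: [0.0, 0.999, 0.041, -0.008]
force: [-0.8, -0.4, 0.0]
width: 0.0004
grasp_force: 0.0
t: 7.85
position: [0.6698, 0.0201, 0.1027]
tcp_rot: [0.001, 0.999, 0.041, -0.004]
force: [-0.6, -0.3, 0.5]
width: 0.0006
grasp_force: 0.4
```

View pics/c4.png

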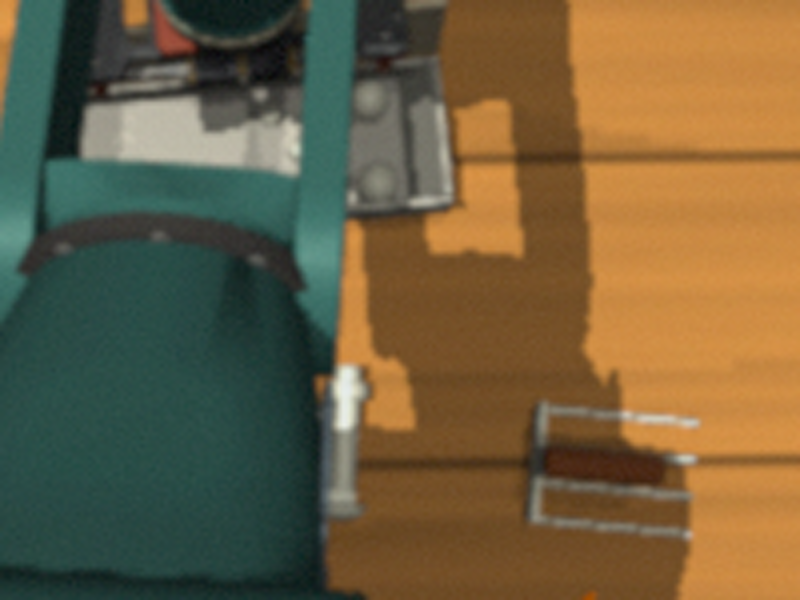

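The flap is clear of the well and two big balls are visible near the slope (crop (370,100) and (375,182)). Next, go above the scoop.

```bash
python3 -m pendant '0 0 0 -.01 0 -.04 30;0 0 0 -.03 0 -.09 30;0 0 0 -.05 0 -.12 50'; python3 - <<'E'
from h import *
from plant import robot
print([a for a in dir(robot) if a[0]!='_'])
o=sensors.get_obs();print(o["position"],o["joints"]); print(rel([.4305,-.1915,.22],down(84.7)))
E
```

```text
t: 8.2
position: [0.6218, 0.016, 0.2256]
tcp_rot: [0.001, 0.999, 0.041, -0.002]
force: [0.2, 0.7, 0.6]
width: 0.0206
grasp_force: 0.0
['PlanningError', 'tcp_to_grasp']
[0.62180749 0.01600256 0.22557158] [-0.08393681  0.39030657  1.45291361 -0.00223677  1.30269972  1.40518154]
(array([ -0.1,   0.3, -80. ]), array([-0.2077,  0.1911,  0.0068]))
```

```bash
python3 -m pendant '0 0 -8 -.02 .02 0 80;0 0 -16 -.04 .04 0 80;0 0 -24 -.06 .06 0 80;0 0 -32 -.08 .08 0 80;0 0 -40 -.1 .1 0 80;0 0 -48 -.125 .125 0 80;0 0 -56 -.15 .145 0 80;0 0 -64 -.17 .165 0 80;0 0 -72 -.19 .18 0 80;0 0 -80 -.208 .191 0 80' ; python3 -m pendant '0 0 0 0 0 0 80'; python3 - <<'E'
from h import *
o=sensors.get_obs();print(o["position"],o["joints"]); print(rel([.4305,-.1915,.22],down(84.7)))
w=snapshot("wrist"); cv2.imwrite("pics/w2.png",w["pixels"][:,:,::-1])
g=np.array([.4305,-.1915,.086]);d=np.array([np.cos(np.radians(-95.3)),np.sin(np.radians(-95.3)),0]);n=np.array([-d[1],d[0],0])
for nm,X in [("top front",g+.035*d),("top rear",g-.035*d),("tipL",g+.065*d+.0345*n-[0,0,.084]),("tipR",g+.065*d-.0345*n-[0,0,.084])]: print(nm,proj(w,X).round())
E
```

```text
t: 9.2
position: [0.4286, -0.1924, 0.2252]
tcp_rot: [-0.001, 0.737, 0.676, -0.003]
force: [-0.2, 0.7, -0.1]
width: 0.0702
grasp_force: 0.0
t: 9.3
position: [0.4276, -0.1923, 0.2251]
tcp_rot: [-0.002, 0.739, 0.674, -0.004]
force: [0.4, 0.1, -0.1]
width: 0.0704
grasp_force: 0.0
[ 0.42762067 -0.1923296   0.22510004] [-0.56504723  0.16984048  1.7736339  -0.00663767  1.20372985 -0.47034991]
(array([-0.4,  0.2,  0. ]), array([0.0011, 0.0028, 0.0051]))
top front [324. 268.]
top rear [324. 194.]
tipL [352. 268.]
tipR [295. 268.]
```

View pics/w2.png

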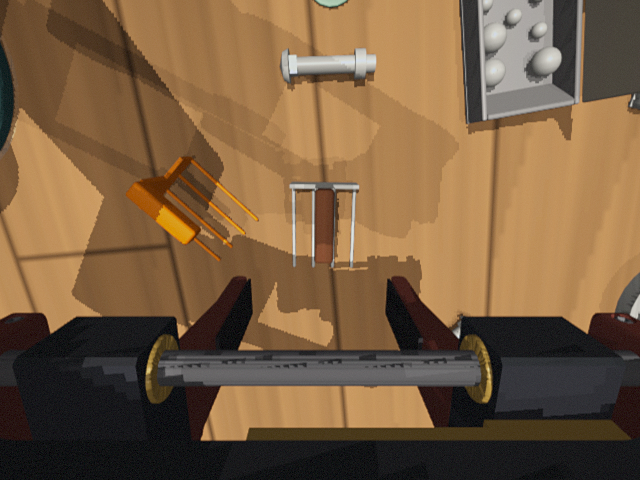

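The wrist view shows the dark scoop exactly where predicted: tips at (294..352,268) and grip bar along u≈324. The well shows three big and several small balls at top right. Descend and grip.

```bash
python3 -m pendant '0 0 0 .001 .003 .045 70;0 0 0 .001 .003 .09 60;0 0 0 .001 .003 .13 60;0 0 0 .001 .003 .155 60;0 0 0 .001 .003 .168 60;0 0 0 .001 .003 .168 60;0 0 0 .001 .003 .168 10;0 0 0 .001 .003 .168 10;0 0 0 .001 .003 .168 10;0 0 0 .001 .003 .168 10' 45; python3 -m pendant '0 0 0 0 0 0 10;0 0 0 0 0 0 10;0 0 0 0 0 0 10;0 0 0 0 0 0 10;0 0 0 0 0 0 10'
```

```text
t: 10.35
position: [0.4317, -0.1912, 0.0578]
tcp_rot: [-0.001, 0.739, 0.674, -0.003]
force: [1.1, -1.2, -0.3]
width: 0.0244
grasp_force: 0.0
t: 10.85
position: [0.4314, -0.1912, 0.0576]
tcp_rot: [-0.001, 0.739, 0.674, -0.003]
force: [-0.6, 1.0, 6.8]
width: 0.0175
grasp_force: 45.0
```

Gripped at 17.5 mm width, 45 N. Lift, then go above the empty +y half of the well.

```bash
python3 -m pendant '0 0 0 0 0 -.02 10;0 0 0 0 0 -.05 10;0 0 0 0 0 -.09 10;0 0 0 0 0 -.13 10;0 0 0 0 0 -.13 10'; python3 - <<'E'
from h import *
print(rel([.6227,.0818,.185],down(94.5)))
E
```

```text
t: 11.35
position: [0.4351, -0.1925, 0.1916]
tcp_rot: [0.002, 0.739, 0.674, -0.002]
force: [0.4, -0.8, -2.5]
width: 0.0175
grasp_force: 45.0
(array([ 0. ,  0.4, -9.8]), array([0.2905, 0.1615, 0.0048]))
```

```bash
python3 -m pendant '0 0 -1 .035 .02 0 10;0 0 -2 .07 .04 0 10;0 0 -4 .11 .06 0 10;0 0 -5 .15 .08 0 10;0 0 -6 .18 .1 0 10;0 0 -7 .21 .12 0 10;0 0 -8 .24 .135 0 10;0 0 -9 .27 .15 0 10;0 0.4 -9.8 .29 .1615 0.002 10;0 0.4 -9.8 .29 .1615 0.005 10'; python3 -m pendant '0 0 0 0 0 0 10;0 0 0 0 0 0 10';python3 - <<'E'
from h import *
import pickle
print(rel([.6227,.0818,.185],down(94.5)))
w=snapshot("wrist"); pickle.dump({k:w[k] for k in w},open("w3.pkl","wb"));cv2.imwrite("pics/w3.png",w["pixels"][:,:,::-1])
c=np.array([.628,.015,0]);X=np.array([.997,.079,0]);Y=np.array([-.079,.997,0])
for a in(-41,41):
  for b in (-115,115): print(a,b,proj(w,c+a/1e3*X+b/1e3*Y+[0,0,.04]).round(1))
E
```

```text
t: 12.35
position: [0.6204, 0.0855, 0.1782]
tcp_rot: [-0.005, 0.678, 0.735, -0.001]
force: [-0.1, -0.3, -1.7]
width: 0.0179
grasp_force: 45.0
t: 12.55
position: [0.6181, 0.0823, 0.1789]
tcp_rot: [-0.005, 0.679, 0.734, -0.002]
force: [0.5, -0.5, -1.7]
width: 0.0177
grasp_force: 45.0
(array([-0.6, -0.3, -0. ]), array([-0.0008,  0.0045, -0.0062]))
-41 -115 [287.1 401.3]
-41 115 [280.1 182.8]
41 -115 [364.1 401.7]
41 115 [372.8 182.7]
```

View pics/w3.png

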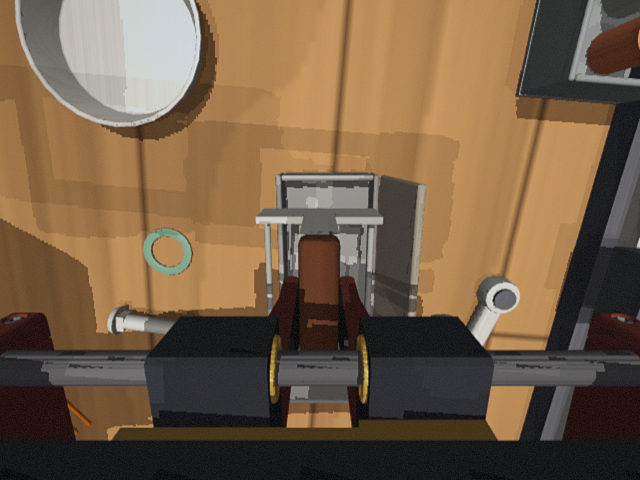

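The wrist view shows the well around the scoop: its +y rim at v≈178, inner rims near u≈283 and 373, and the flap standing open at u≈380-423. Check the rim with intensity profiles.

```bash
python3 - <<'E'
from h import *
import pickle
w=pickle.load(open("w3.pkl","rb")); g=w["pixels"].mean(2)
print("L",list(zip(range(272,292),g[186:204,272:292].mean(0).round().astype(int))))
print("R",list(zip(range(362,384),g[186:204,362:384].mean(0).round().astype(int))))
print("T",list(zip(range(168,192),g[168:192,320:340].mean(1).round().astype(int))))
c=np.array([.628,.015,0]);X=np.array([.997,.079,0]);Y=np.array([-.079,.997,0])
for a in(-46,-41,41,46): print(a,[proj(w,c+a/1e3*X+b/1e3*Y+[0,0,.04]).round(1) for b in(95,105)])
for b in (115,120): print(b,proj(w,c+b/1e3*Y+[0,0,.04]))
o=sensors.get_obs();print(o["position"],rot(o).apply([0,0,1]))
E
```

```text
L [(272, np.int64(132)), (273, np.int64(133)), (274, np.int64(134)), (275, np.int64(134)), (276, np.int64(113)), (277, np.int64(128)), (278, np.int64(140)), (279, np.int64(146)), (280, np.int64(124)), (281, np.int64(74)), (282, np.int64(42)), (283, np.int64(41)), (284, np.int64(42)), (285, np.int64(50)), (286, np.int64(76)), (287, np.int64(126)), (288, np.int64(145)), (289, np.int64(144)), (290, np.int64(143)), (291, np.int64(143))]
R [(362, np.int64(140)), (363, np.int64(140)), (364, np.int64(140)), (365, np.int64(140)), (366, np.int64(142)), (367, np.int64(144)), (368, np.int64(86)), (369, np.int64(47)), (370, np.int64(45)), (371, np.int64(42)), (372, np.int64(46)), (373, np.int64(89)), (374, np.int64(132)), (375, np.int64(149)), (376, np.int64(141)), (377, np.int64(125)), (378, np.int64(82)), (379, np.int64(63)), (380, np.int64(61)), (381, np.int64(62)), (382, np.int64(62)), (383, np.int64(62))]
T [(168, np.int64(120)), (169, np.int64(118)), (170, np.int64(114)), (171, np.int64(108)), (172, np.int64(96)), (173, np.int64(74)), (174, np.int64(72)), (175, np.int64(135)), (176, np.int64(185)), (177, np.int64(187)), (178, np.int64(164)), (179, np.int64(137)), (180, np.int64(102)), (181, np.int64(84)), (182, np.int64(84)), (183, np.int64(80)), (184, np.int64(78)), (185, np.int64(77)), (186, np.int64(94)), (187, np.int64(121)), (188, np.int64(151)), (189, np.int64(160)), (190, np.int64(158)), (191, np.int64(157))]
-46 [array([275.3, 205.3]), array([274.9, 194.2])]
-41 [array([280.8, 205.3]), array([280.4, 194.2])]
41 [array([371.9, 205.3]), array([372.4, 194.1])]
46 [array([377.5, 205.3]), array([378. , 194.1])]
115 [326.3911378  182.77239857]
120 [326.41335214 177.02036106]
[0.61840707 0.08216413 0.17935458] [-0.00968604  0.00484338 -0.99994136]
```

```bash
cat >> h.py <<'E'
WC=np.array([.6283,.0174,0]);WX=np.array([.9969,.0785,0]);WY=np.array([-.0785,.9969,0])
E
python3 - <<'E'
from h import *
import pickle
w=pickle.load(open("w3.pkl","rb"));o=sensors.get_obs();r=rot(o);p=o["position"]
for y in(-.0365,.0365): print(proj(w,p+r.apply([.038,y,.0276])),proj(w,p+r.apply([.033,y,.0276])))
for yy,z in((.072,.10),(.072,.0636)): t=WC+yy*WY+[0,0,z]; print(t,rel(t,down(94.5)))
E
```

```text
[256.73166482 216.37460831] [257.17008457 224.9513014 ]
[384.77771526 216.31881755] [384.32244454 224.90236415]
[0.622648  0.0891768 0.1      ] (array([-0.5, -0.3, -0.1]), array([0.0062, 0.0055, 0.0793]))
[0.622648  0.0891768 0.0636   ] (array([-0.5, -0.3, -0.1]), array([0.006 , 0.0058, 0.1157]))
```

```bash
python3 -m pendant '0 0 0 .002 .002 .0 10;-.5 -.3 0 .006 .0055 .02 10;-.5 -.3 0 .006 .0055 .04 10;-.5 -.3 0 .006 .0055 .06 10;-.5 -.3 0 .006 .0055 .071 10;-.5 -.3 0 .006 .0055 .071 10;-.5 -.3 0 .006 .0055 .071 10;-.5 -.3 0 .006 .0055 .071 10';python3 - <<'E'
from h import *
o=sensors.get_obs();print(o["position"],rot(o).apply([0,0,1]),o["dq"].round(3))
for yy,z in((.072,.0636),): t=WC+yy*WY+[0,0,z]; print(t,rel(t,down(94.5)))
E
```

```text
t: 13.4
position: [0.625, 0.0899, 0.1103]
tcp_rot: [0.001, 0.679, 0.734, 0.001]
force: [0.4, -0.3, -1.8]
width: 0.0176
grasp_force: 45.0
[0.62504416 0.08987096 0.11026845] [ 3.42281078e-03  8.28050213e-04 -9.99993799e-01] [-0.    -0.002 -0.003 -0.001 -0.002  0.   ]
[0.622648  0.0891768 0.0636   ] (array([ 0.2, -0. , -0. ]), array([-0.0005, -0.0026,  0.0467]))
```

```bash
python3 -m pendant '0 0 0 0 -.002 .0 10;0.2 0 0 -.0005 -.0022 .01 10;0.2 0 0 -.0005 -.0022 .02 10;0.2 0 0 -.0005 -.0022 .03 10;.2 0 0 -.0005 -.0022 .03 10;.2 0 0 -.0005 -.0022 .03 10';python3 - <<'E'
from h import *
o=sensors.get_obs();print(o["position"],rot(o).apply([0,0,1]),o["force"])
for yy,z in((.072,.0636),): t=WC+yy*WY+[0,0,z]; print(t,rel(t,down(94.5)))
E
```

```text
t: 14.0
position: [0.6214, 0.0893, 0.0783]
tcp_rot: [-0.002, 0.679, 0.734, -0.001]
force: [-0.2, -0.3, -2.0]
width: 0.0179
grasp_force: 45.0
[0.62140161 0.08932551 0.07825471] [-3.71357737e-03  4.35894356e-04 -9.99993010e-01] [-0.20852123 -0.29966329 -1.9538281 ]
[0.622648  0.0891768 0.0636   ] (array([-0.2, -0. ,  0. ]), array([-0.0003,  0.0013,  0.0146]))
```

```bash
python3 -m pendant '0 0 0 0 .0012 .005 10;0 .5 0 0 .0012 .010 10;0 .5 0 0 .0012 .0135 10;0 .5 0 0 .0012 .0155 10;0 .5 0 0 .0012 .0155 10;0 .5 0 0 .0012 .0155 10';python3 - <<'E'
from h import *
o=sensors.get_obs();print(o["position"],rot(o).apply([0,0,1]),o["force"],o["moment"])
E
```

```text
t: 14.6
position: [0.6231, 0.0894, 0.0636]
tcp_rot: [-0.004, 0.679, 0.734, 0.002]
force: [0.3, 0.5, -2.1]
width: 0.0175
grasp_force: 45.0
[0.62313447 0.08941922 0.06362992] [-0.00275445  0.00911116 -0.9999547 ] [ 0.31313941  0.52326383 -2.13659812] [-0.04401766 -0.09011024 -0.01742312]
```

```bash
python3 -m pendant '0 0 0 0 0 .001 10;0 0 0 -.005 0 .001 10;0 0 0 -.01 0 .001 10;0 0 0 -.015 0 .001 10;0 0 0 -.02 0 .001 10;0 0 0 -.025 0 .001 10;0 0 0 -.03 0 .001 10;0 0 0 -.035 0 .001 10;0 0 0 -.04 0 .001 10;0 0 0 -.045 0 .001 10'; python3 - <<'E'
from h import *
o=sensors.get_obs();d=o["position"]-WC;print("well xy",d@WX,d@WY,d[2],rot(o).apply([0,0,1]),o["force"],o["moment"])
E
```

```text
t: 15.6
position: [0.6275, 0.0445, 0.063]
tcp_rot: [-0.004, 0.679, 0.734, 0.003]
force: [0.1, 5.0, 7.3]
width: 0.0178
grasp_force: 45.0
well xy 0.0013208208928400518 0.027119243557473454 0.0630131991090449 [-0.00105196  0.00999279 -0.99994952] [0.12911138 4.96751981 7.25865014] [ 0.52479199 -0.04439977 -0.07037099]
```

```bash
python3 -m pendant '0 0 0 -.005 -.001 -.0005 10;0 0 0 -.01 -.001 -.0005 10;0 0 0 -.015 -.001 -.0005 10;0 0 0 -.02 -.001 -.0005 10;0 0 0 -.025 -.001 -.0005 10;0 0 0 -.03 -.001 -.0005 10;0 0 0 -.035 -.001 -.0005 10;0 0 0 -.04 -.001 -.0007 10;0 0 0 -.045 -.001 -.0007 10;0 0 0 -.048 -.001 -.0007 10'; python3 - <<'E'
from h import *
o=sensors.get_obs();d=o["position"]-WC;print("well xy",d@WX,d@WY,d[2],rot(o).apply([0,0,1]),o["force"],o["moment"])
E
```

```text
t: 16.6
position: [0.6298, -0.0036, 0.063]
tcp_rot: [-0.004, 0.679, 0.734, 0.003]
force: [0.7, 4.8, 6.5]
width: 0.0178
grasp_force: 45.0
well xy -0.0001609434226275098 -0.021012921598135403 0.06297317318875284 [-0.00201347  0.00981956 -0.99994976] [0.69800739 4.78320894 6.54514659] [ 0.50281053 -0.05870346 -0.00428224]
```

```bash
python3 -m pendant '0 0 0 -.001 .002 -.0005 10;0 0 0 -.002 .003 -.0005 10;0 0 0 -.003 .001 -.0005 10;0 0 0 -.004 -.002 -.0005 10;0 0 0 -.005 -.003 -.0005 10;0 0 0 -.006 0 -.0005 10;0 0 0 -.007 .002 -.0005 10;0 0 0 -.0075 0 -.0005 10;0 0 0 -.0075 0 -.0005 10'; python3 - <<'E'
from h import *
import pickle
o=sensors.get_obs();d=o["position"]-WC;print("well xy",d@WX,d@WY,d[2],rot(o).apply([0,0,1]),o["force"],o["moment"])
for n in("top","scene","wrist"):
    s=snapshot(n); pickle.dump(dict(s),open(f"{n}5.pkl","wb"));cv2.imwrite(f"pics/{n}5.png",s["pixels"][:,:,::-1])
E
```

```text
t: 17.5
position: [0.6296, -0.0107, 0.063]
tcp_rot: [-0.005, 0.679, 0.734, 0.002]
force: [-1.1, 2.1, 5.8]
width: 0.0176
grasp_force: 45.0
well xy -0.0008677757024518047 -0.028129984473099962 0.06297511001978293 [-0.00345904  0.00953584 -0.99994855] [-1.09549003  2.11737738  5.76705558] [ 0.1947793  -0.1053663   0.01325877]
```

```bash
python3 -m pendant '0 -2 0 .001 0 -.0015 10;0 -4 0 .0022 0 -.003 10;0 -6 0 .0035 0 -.0045 10;0 -8 0 .0047 0 -.006 10;0 -10 0 .006 0 -.0075 10;0 -12 0 .0075 0 -.009 10;0 -12 0 .0085 0 -.012 10;0 -12 0 .010 0 -.016 10;0 -12 0 .012 0 -.02 10;0 -12 0 .012 0 -.02 10'; python3 - <<'E'
from h import *
o=sensors.get_obs();d=o["position"]-WC;print("well xy",d@WX,d@WY,d[2],rot(o).apply([0,0,1]),o["force"],o["moment"])
E
```

```text
t: 18.65
position: [0.6295, 0.0007, 0.0836]
tcp_rot: [0.073, 0.676, 0.731, -0.068]
force: [-0.1, -0.7, -4.9]
width: 0.0177
grasp_force: 45.0
well xy -9.923356011380755e-05 -0.01671913312818018 0.08357245783815984 [ 0.01429883 -0.19785197 -0.98012761] [-0.05340223 -0.67038312 -4.87407113] [ 0.11059331 -0.15946288 -0.07539547]
```

```bash
python3 -m pendant '0 0 0 .005 0 0 10;0 0 0 -.003 .002 0 10;0 0 0 .005 -.002 0 10;0 0 0 -.003 .002 0 10;0 0 0 .005 -.002 0 10;0 0 0 -.003 0.002 0 10;0 0 0 .005 -.002 0 10;0 0 0 0 0 0 10;0 0 0 0 0 0 10;0 0 0 0 0 0 10'; python3 - <<'E'
from h import *
import pickle
o=sensors.get_obs();d=o["position"]-WC;print("well xy",d@WX,d@WY,d[2],rot(o).apply([0,0,1]),o["force"],o["moment"])
E
```

```text
t: 19.65
position: [0.6293, 0.0007, 0.083]
tcp_rot: [0.073, 0.675, 0.731, -0.069]
force: [0.4, -0.3, -4.2]
width: 0.0177
grasp_force: 45.0
well xy -0.00032891116675538823 -0.01668218904389737 0.08302933266933596 [ 0.0137384  -0.19832699 -0.98003962] [ 0.38250667 -0.32117293 -4.19578255] [ 0.1415674 -0.1333762 -0.0057758]
```

```bash
python3 -m pendant '0 0 0 0 0 0 10'; python3 -m pendant '0 0 0 0 0 0 10';python3 -m pendant '0 0 0 0 0 0 10'
```

```text
t: 19.75
position: [0.6291, 0.0009, 0.083]
tcp_rot: [0.073, 0.675, 0.731, -0.069]
force: [-0.0, 0.3, -3.5]
width: 0.0179
grasp_force: 45.0
t: 19.85
position: [0.6291, 0.0009, 0.0829]
tcp_rot: [0.073, 0.675, 0.731, -0.069]
force: [-0.7, 1.6, -4.4]
width: 0.0177
grasp_force: 45.0
t: 19.95
position: [0.6291, 0.001, 0.0829]
tcp_rot: [0.073, 0.675, 0.731, -0.069]
force: [0.6, -0.9, -4.1]
width: 0.0178
grasp_force: 45.0
```

Load ≈2.1 N, which matches three big balls and no small ones. Lift clear, then check the count from a picture.

```bash
python3 -m pendant '0 0 0 -.001 0 -.006 10;0 0 0 -.003 0 -.016 10;0 0 0 -.006 0 -.03 10;0 0 0 -.01 0 -.048 10;0 0 0 -.014 0 -.067 10;0 0 0 -.018 0 -.086 10;0 0 0 -.022 0 -.105 10;0 0 0 -.025 0 -.12 10;0 0 0 -.026 0 -.127 10;0 0 0 -.026 0 -.127 10'; python3 - <<'E'
from h import *
o=sensors.get_obs();print(o["position"],rot(o).apply([0,0,1]),o["force"],o["joints"])
# dish fit in wrist3 picture and top
s=snapshot("top");f=ray(s,213,278,.035);print(f)
from pickle import load
g=cv2.cvtColor(cv2.imread("pics/top0.png"),cv2.COLOR_BGR2GRAY)
c=cv2.HoughCircles(g[230:330,160:270],cv2.HOUGH_GRADIENT,1,30,param1=100,param2=20,minRadius=24,maxRadius=38);print(c)
if c is not None: print([ray(s,160+a[0],230+a[1],.035).round(4) for a in c[0]])
E
```

```text
t: 20.95
position: [0.6303, 0.0008, 0.2146]
tcp_rot: [0.074, 0.675, 0.731, -0.067]
force: [-0.3, 0.4, -4.1]
width: 0.018
grasp_force: 45.0
[0.63031475 0.00081487 0.21463527] [ 0.01683615 -0.19821392 -0.98001418] [-0.30063615  0.35766535 -4.10181025] [ 0.01201682  0.41299676  1.46446797 -0.21020034  1.25599293 -0.00217392]
[0.43185058 0.2346949  0.035     ]
[[[53.5 47.5 30.4]]]
[array([0.433 , 0.2335, 0.035 ])]
```

```bash
python3 - <<'E'
from h import *
print(rel([.4253,.3187,.20],rot()))
# balls left in the well, top view
s=snapshot("top"); crop(s,280,160,380,235,8,"pics/well6.png")
c=[proj(s,WC+a*WX+b*WY+[0,0,.005]).round() for a in(-.041,.041) for b in(-.115,.115)];print(c)
E
python3 -m pendant '0 0 0 .004 -.002 0 10;0 0 0 .012 -.007 .001 10;0 0 0 .023 -.014 .001 10;0 0 0 .037 -.023 .002 10;0 0 0 .052 -.032 .002 10;0 0 0 .068 -.042 .003 10;0 0 0 .084 -.052 .004 10;0 0 0 .1 -.062 .004 10;0 0 0 .116 -.072 .005 10;0 0 0 .132 -.082 .006 10'; python3 - <<'E'
from h import *
o=sensors.get_obs();print(o["position"],o["force"],rel([.4253,.3187,.20],rot()))
E
```

```text
(array([0., 0., 0.]), array([ 0.329 , -0.1786, -0.053 ]))
[array([349., 211.]), array([258., 219.]), array([346., 179.]), array([255., 187.])]
t: 22.05
position: [0.5363, 0.1235, 0.1804]
tcp_rot: [0.073, 0.675, 0.731, -0.068]
force: [-0.3, 0.5, -4.1]
width: 0.0178
grasp_force: 45.0
[0.536261   0.12353009 0.18039332] [-0.25532464  0.46035609 -4.09418363] (array([0., 0., 0.]), array([ 0.1954, -0.0952, -0.0594]))
```

```bash
python3 -m pendant '0 0 0 .016 -.008 -.004 10;0 0 0 .034 -.017 -.009 10;0 0 0 .052 -.026 -.013 10;0 0 0 .07 -.035 -.018 10;0 0 0 .09 -.045 -.023 10;0 0 0 .11 -.055 -.028 10;0 0 0 .13 -.065 -.032 10;0 0 0 .15 -.074 -.036 10;0 0 0 .168 -.082 -.04 10;0 0 0 .182 -.089 -.042 10'; python3 -m pendant '0 0 0 .008 -.004 -.002 10;0 0 0 .013 -.006 -.003 10;0 0 0 .013 -.006 -.003 10;0 0 0 .013 -.006 -.003 10'; python3 - <<'E'
from h import *
import pickle
o=sensors.get_obs();print(o["position"],o["force"],o["joints"],rot(o).apply([0,0,1]))
s=snapshot("top")
a=s["pixels"][160:235,240:370,::-1]
# candidates by Hough in the well interior, upscaled
g=cv2.resize(cv2.cvtColor(np.ascontiguousarray(a),cv2.COLOR_BGR2GRAY),None,fx=6,fy=6,interpolation=cv2.INTER_CUBIC)
for lo,hi in((14,22),(28,40)):
    c=cv2.HoughCircles(g,cv2.HOUGH_GRADIENT,1,25,param1=80,param2=14,minRadius=lo,maxRadius=hi)
    if c is not None:
        for u,v,rr in c[0]:
            p=ray(s,240+u/6,160+v/6,.012)-WC; print(lo,(p@WX).round(3),(p@WY).round(3),rr)
cv2.imwrite("pics/t6.png",cv2.resize(np.ascontiguousarray(s["pixels"][150:310,180:380,::-1]),None,fx=3.7,fy=3.7,interpolation=cv2.INTER_CUBIC))
E
```

```text
t: 23.05
position: [0.4328, 0.3029, 0.1859]
tcp_rot: [0.073, 0.675, 0.731, -0.068]
force: [0.1, -0.3, -4.7]
width: 0.0177
grasp_force: 45.0
t: 23.45
position: [0.4273, 0.3136, 0.1862]
tcp_rot: [0.073, 0.675, 0.731, -0.069]
force: [-0.2, -0.6, -4.5]
width: 0.0176
grasp_force: 45.0
[0.42734742 0.31356609 0.18618098] [-0.24774327 -0.62678535 -4.47799879] [ 0.62476197  0.36552242  1.61983637 -0.17822483  1.26765335  0.60883531] [ 0.01371864 -0.19871122 -0.97996207]
```

```bash
python3 - <<'E'
from h import *
s=snapshot("top");c=snapshot("scene")
f=lambda im,u0,v0,u1,v1:cv2.resize(np.ascontiguousarray(im["pixels"][v0:v1,u0:u1,::-1]),(400,300),interpolation=cv2.INTER_CUBIC)
w=snapshot("wrist")
cv2.imwrite("pics/mix.png",np.vstack([np.hstack([f(s,250,165,360,247),f(c,260,240,400,345)]),np.hstack([f(c,370,130,510,235),f(w,120,120,520,420)])]))
E
```

```text
(no output)
```

View pics/mix.png

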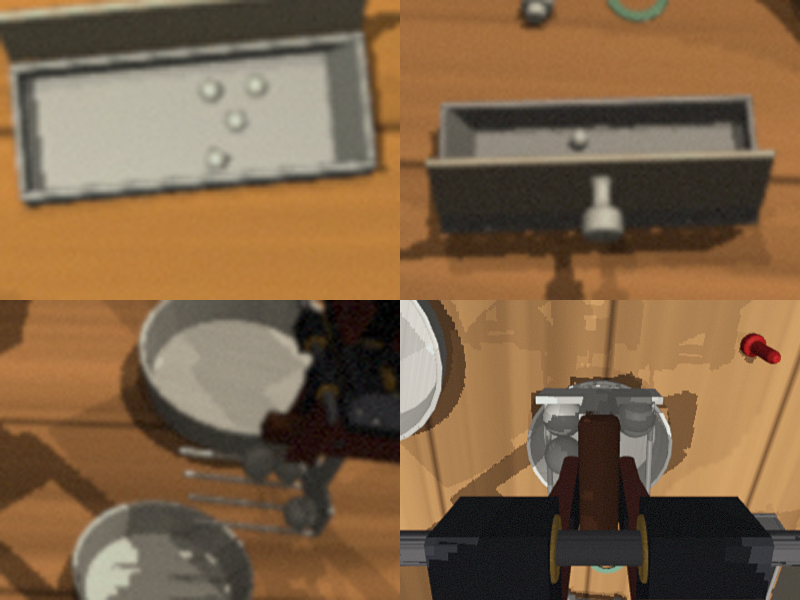

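Last view: four small balls in the well at (210,90), (256,85), (235,120), (217,158), the flap standing upright, and three big balls on the scoop near its back plate over the dish. Now compute the pour.

```bash
cat > pour.py <<'E'
from h import *
import sys
DC=np.array([.4325,.234,0]);d=np.array([.0785,-.9969,0])
n=np.cross([0,0,1],d)
o=sensors.get_obs();r=rot(o);p=o["position"];base=down(94.5)
for a in map(float,sys.argv[1].split(",")):
    A=np.radians(a); tz=np.interp(a,[-12,0,10,20,30,45],[.075,.05,.040,.03,.025,.022])
    t=DC-.02*d+[0,0,tz]-d*(.065*np.cos(A)-.0556*np.sin(A))+np.array([0,0,.065*np.sin(A)+.0556*np.cos(A)])
    Rt=Ro.from_rotvec(-A*(-n))*base
    R0=base; 
    print(a,np.degrees((r.inv()*Rt).as_rotvec()).round(1),r.inv().apply(t-p).round(4),t.round(3),(Rt.apply([0,0,1])).round(2))
E
python3 pour.py -11,-8,-4,0
```

```text
-11.0 [-0.1  0.5 -0. ] [ 0.0286 -0.001   0.0667] [0.425 0.328 0.115] [ 0.01 -0.19 -0.98]
-8.0 [-0.1  3.5 -0. ] [ 0.0269 -0.001   0.0696] [0.425 0.326 0.113] [ 0.01 -0.14 -0.99]
-4.0 [-0.1  7.5 -0. ] [ 0.0242 -0.001   0.0736] [0.426 0.322 0.109] [ 0.01 -0.07 -1.  ]
0.0 [-0.1 11.5 -0. ] [ 0.0213 -0.001   0.0779] [0.426 0.319 0.106] [ 0.  0. -1.]
```

```bash
python3 -m pendant '0 0 0 .003 0 .006 10;0 0 0 .008 0 .018 10;0 0 0 .014 -.001 .032 10;0 0 0 .02 -.001 .046 10;0 0 0 .025 -.001 .058 10;0 .5 0 .0286 -.001 .0667 10;0 2 0 .028 -.001 .068 10;0 3.5 0 .0269 -.001 .0696 10;0 5.5 0 .0255 -.001 .0715 10;0 7.5 0 .0242 -.001 .0736 10'; python3 -m pendant '0 1 0 -.0005 0 .001 10;0 2 0 -.0014 0 .002 10;0 2 0 -.0014 0 .002 10'; python3 - <<'E'
from h import *
o=sensors.get_obs();print(o["position"],o["force"],o["joints"])
E
python3 pour.py 0,2,4,6,8,10,12,14,16,18,20
```

```text
t: 24.65
position: [0.4258, 0.3228, 0.11]
tcp_rot: [0.024, 0.678, 0.734, -0.023]
force: [-0.8, 0.5, -4.0]
width: 0.0175
grasp_force: 45.0
t: 24.95
position: [0.4255, 0.3208, 0.1077]
tcp_rot: [0.012, 0.679, 0.734, -0.012]
force: [-0.2, -0.4, -4.1]
width: 0.0177
grasp_force: 45.0
[0.42550957 0.3207958  0.10768806] [-0.17444057 -0.39080391 -4.12037357] [ 0.53750691  0.40854221  1.76586116 -0.03527474  0.9840381   0.47958607]
0.0 [-0.1  1.9 -0. ] [-0.002   0.0002  0.0022] [0.426 0.319 0.106] [ 0.  0. -1.]
2.0 [-0.1  3.9 -0. ] [-0.004   0.0002  0.002 ] [0.426 0.317 0.106] [-0.    0.03 -1.  ]
4.0 [-0.1  5.9 -0.1] [-0.0061  0.0002  0.0019] [0.426 0.315 0.106] [-0.01  0.07 -1.  ]
6.0 [-0.1  7.9 -0.1] [-0.0082  0.0002  0.0019] [0.426 0.313 0.106] [-0.01  0.1  -0.99]
8.0 [-0.1  9.9 -0.1] [-0.0104  0.0002  0.0019] [0.426 0.31  0.106] [-0.01  0.14 -0.99]
10.0 [-0.1 11.9 -0.1] [-0.0127  0.0002  0.0021] [0.427 0.308 0.106] [-0.01  0.17 -0.98]
12.0 [-0.1 13.9 -0.1] [-0.015   0.0002  0.0023] [0.427 0.306 0.106] [-0.02  0.21 -0.98]
14.0 [-0.1 15.9 -0.1] [-0.0174  0.0002  0.0026] [0.427 0.303 0.106] [-0.02  0.24 -0.97]
16.0 [-0.1 17.9 -0.1] [-0.0198  0.0002  0.003 ] [0.427 0.301 0.105] [-0.02  0.27 -0.96]
18.0 [-0.1 19.9 -0.1] [-0.0223  0.0002  0.0035] [0.427 0.298 0.105] [-0.02  0.31 -0.95]
20.0 [-0.1 21.9 -0.1] [-0.0249  0.0002  0.004 ] [0.428 0.296 0.104] [-0.03  0.34 -0.94]
```

```bash
python3 -m pendant '0 1.9 0 -.002 0 .0022 10;0 2.9 0 -.003 0 .0021 10;0 3.9 0 -.004 0 .002 10;0 4.9 0 -.005 0 .002 10;0 5.9 0 -.006 0 .0019 10;0 6.9 0 -.007 0 .0019 10;0 7.9 0 -.008 0 .0019 10;0 8.9 0 -.0093 0 .0019 10;0 9.9 0 -.0104 0 .0019 10;0 10.9 0 -.0116 0 .002 10' ;python3 pour.py 9,10,12,14,16,18,20; python3 -m pendant '0 .5 0 -.0006 0 0 10;0 1 0 -.0012 0 0 10;0 1 0 -.0012 0 0 10;0 1 0 -.0012 0 0 10'
```

```text
t: 25.95
position: [0.4263, 0.3097, 0.1058]
tcp_rot: [-0.058, 0.677, 0.732, 0.053]
force: [0.3, -0.2, -5.5]
width: 0.0178
grasp_force: 45.0
9.0 [-0.1 -0.  -0. ] [-0.0004  0.0003 -0.0004] [0.427 0.309 0.106] [-0.01  0.16 -0.99]
10.0 [-0.1  1.  -0. ] [-0.0015  0.0003 -0.0005] [0.427 0.308 0.106] [-0.01  0.17 -0.98]
12.0 [-0.1  3.  -0. ] [-0.0038  0.0003 -0.0008] [0.427 0.306 0.106] [-0.02  0.21 -0.98]
14.0 [-0.1  5.  -0. ] [-0.0062  0.0003 -0.0009] [0.427 0.303 0.106] [-0.02  0.24 -0.97]
16.0 [-0.1  7.  -0. ] [-0.0087  0.0003 -0.001 ] [0.427 0.301 0.105] [-0.02  0.27 -0.96]
18.0 [-0.1  9.  -0. ] [-0.0113  0.0003 -0.001 ] [0.427 0.298 0.105] [-0.02  0.31 -0.95]
20.0 [-0.1 11.  -0. ] [-0.0139  0.0003 -0.0009] [0.428 0.296 0.104] [-0.03  0.34 -0.94]
t: 26.35
position: [0.4264, 0.3086, 0.1056]
tcp_rot: [-0.064, 0.676, 0.731, 0.058]
force: [0.4, -0.6, -3.9]
width: 0.0176
grasp_force: 45.0
```

```bash
python3 -m pendant '0 1 0 -.0011 0 -.0001 10;0 2 0 -.0023 0 -.0002 10;0 3 0 -.0035 0 -.0003 10;0 4 0 -.0047 0 -.0004 10;0 4 0 -.0047 0 -.0004 10;0 4 0 -.0047 0 -.0004 10;0 5 0 -.0059 0 -.0005 10;0 6 0 -.0072 0 -.0005 10;0 6 0 -.0072 0 -.0005 10;0 6 0 -.0072 0 -.0005 10'; python3 - <<'E'
from h import *
print(sensors.get_obs()["force"])
E
python3 pour.py 16,18,20,22,24,26,28,30
```

```text
t: 27.35
position: [0.4271, 0.3016, 0.105]
tcp_rot: [-0.102, 0.672, 0.727, 0.093]
force: [0.2, -0.1, -1.5]
width: 0.0177
grasp_force: 45.0
[ 0.20364812 -0.08501983 -1.52310602]
16.0 [-0.1  0.1 -0. ] [-0.0006  0.     -0.0005] [0.427 0.301 0.105] [-0.02  0.27 -0.96]
18.0 [-0.1  2.1 -0. ] [-0.0031  0.     -0.0009] [0.427 0.298 0.105] [-0.02  0.31 -0.95]
20.0 [-0.1  4.1 -0. ] [-0.0057  0.     -0.0011] [0.428 0.296 0.104] [-0.03  0.34 -0.94]
22.0 [-0.1  6.1 -0. ] [-0.0081  0.     -0.0022] [0.428 0.293 0.105] [-0.03  0.37 -0.93]
24.0 [-0.1  8.1 -0. ] [-0.0106  0.     -0.0033] [0.428 0.291 0.105] [-0.03  0.41 -0.91]
26.0 [-0.1 10.1 -0. ] [-0.0131  0.     -0.0042] [0.428 0.288 0.105] [-0.03  0.44 -0.9 ]
28.0 [-0.1 12.1 -0. ] [-0.0158  0.     -0.0051] [0.428 0.285 0.106] [-0.04  0.47 -0.88]
30.0 [-0.1 14.1 -0. ] [-0.0184  0.     -0.0059] [0.429 0.282 0.106] [-0.04  0.5  -0.87]
```

Load is gone: the balls rolled off at about 15°. A little more tip for certainty, then withdraw up and back.

```bash
python3 -m pendant '0 3 0 -.004 0 -.001 10;0 6 0 -.008 0 -.0022 10;0 9 0 -.0118 0 -.0037 10;0 12 0 -.0158 0 -.0051 10;0 14 0 -.0184 0 -.0059 10;0 14 0 -.0184 0 -.0059 10;0 14 0 -.0184 0 -.0059 10'; python3 - <<'E'
from h import *
print(sensors.get_obs()["force"]); print(rel([.427,.30,.20],rot())); print(rel([.425,.319,.24],down(94.5)))
E
```

```text
t: 28.05
position: [0.4288, 0.2821, 0.1054]
tcp_rot: [-0.19, 0.656, 0.709, 0.174]
force: [0.0, -0.4, -2.2]
width: 0.0179
grasp_force: 45.0
[ 0.0254244  -0.38076088 -2.24291924]
(array([0., 0., 0.]), array([ 0.0627, -0.0006, -0.0731]))
(array([ -0.1, -29.9,  -0.1]), array([ 0.0992, -0.0012, -0.0983]))
```

```bash
python3 -m pendant '0 0 0 .02 0 -.022 10;0 0 0 .045 0 -.05 10;0 0 0 .0627 0 -.073 10;0 -8 0 .08 0 -.085 10;0 -16 0 .09 -.001 -.095 10;0 -24 0 .099 -.001 -.098 10;0 -29.9 0 .099 -.001 -.098 10;0 -29.9 0 .099 -.001 -.098 10'; python3 - <<'E'
from h import *
print(sensors.get_obs()["position"],rel([.4314,-.1912,.20],down(84.7)))
E
```

```text
t: 28.85
position: [0.4244, 0.3229, 0.2411]
tcp_rot: [0.0, 0.677, 0.736, 0.0]
force: [-0.7, 0.8, -2.2]
width: 0.0177
grasp_force: 45.0
[0.42437836 0.32287654 0.24105788] (array([ 0.1, -0. , 10.1]), array([-0.5128, -0.0364,  0.041 ]))
```

```bash
python3 -m pendant '0 0 0 -.03 -.002 0 10;0 0 1 -.07 -.005 0 10;0 0 2 -.115 -.008 0 10;0 0 4 -.16 -.011 0 10;0 0 5 -.205 -.014 0 10;0 0 6 -.25 -.018 0 10;0 0 7 -.295 -.021 0 10;0 0 8 -.34 -.024 0 10;0 0 9 -.385 -.027 0 10;0 0 10 -.43 -.03 0 10'; python3 - <<'E'
from h import *
print(sensors.get_obs()["position"],rel([.4314,-.1912,.09],down(84.7)))
# look for balls in the dish: dark/bright blobs vs empty dish picture
s=snapshot("top")["pixels"].astype(int); a=cv2.imread("pics/top0.png")[:,:,::-1].astype(int)
dd=np.abs(s-a).max(2)[245:312,180:248]; m=(dd>25).astype(np.uint8)
n,l,st,ce=cv2.connectedComponentsWithStats(m); print([(list(st[i][:5]),ce[i].round(1)) for i in range(1,n) if st[i][4]>8])
for row in m[::2,::1]: print("".join(".#"[v] for v in row))
E
```

```text
t: 29.85
position: [0.4277, -0.1135, 0.2394]
tcp_rot: [-0.001, 0.741, 0.672, 0.0]
force: [0.4, -1.1, -1.6]
width: 0.0174
grasp_force: 45.0
[ 0.42765066 -0.11354507  0.23939866] (array([-0.1, -0.1, -0.3]), array([-0.0772,  0.0115,  0.1492]))
[([np.int32(41), np.int32(18), np.int32(14), np.int32(11), np.int32(125)], array([47.6, 22.9])), ([np.int32(27), np.int32(37), np.int32(13), np.int32(12), np.int32(129)], array([32.9, 42.7])), ([np.int32(42), np.int32(36), np.int32(14), np.int32(12), np.int32(127)], array([48.2, 41.8]))]
....................................................................
....................................................................
....................................................................
....................................................................
....................................................................
....................................................................
....................................................................
....................................................................
..................
[... 1075 characters left out ...]
..........
..............................######................................
....................................................................
....................................................................
....................................................................
....................................................................
....................................................................
....................................................................
....................................................................
....................................................................
....................................................................
```

Three big balls are in the dish, seen as three ball-sized blobs. Now set the scoop down at its old place.

```bash
python3 -m pendant '0 0 0 -.035 .005 .0 10;0 0 0 -.065 .01 .02 10;0 0 0 -.077 .0115 .06 10;0 0 0 -.077 .0115 .1 10;0 0 0 -.077 .0115 .13 10;0 0 0 -.077 .0115 .149 10;0 0 0 -.077 .0115 .149 10;0 0 0 -.077 .0115 .149 10;0 0 0 -.077 .0115 .149 10'; python3 - <<'E'
from h import *
print(sensors.get_obs()["position"],rot().apply([0,0,1]),rel([.4314,-.1912,.058],down(84.7)))
E
```

```text
t: 30.8
position: [0.4333, -0.1902, 0.0917]
tcp_rot: [0.0, 0.74, 0.672, -0.0]
force: [0.4, -0.1, -2.1]
width: 0.018
grasp_force: 45.0
[ 0.43328491 -0.1901652   0.09169934] [-1.38117481e-05 -4.60056195e-04 -9.99999894e-01] (array([ 0. ,  0. , -0.2]), array([-0.0012, -0.0018,  0.0337]))
```

```bash
python3 -m pendant '0 0 0 0 0 .012 10;0 0 0 0 0 .022 10;0 0 0 0 0 .028 10;0 0 0 0 0 .031 10;0 0 0 0 0 .033 10;0 0 0 0 0 .034 10;0 0 0 0 0 .034 10;0 0 0 0 0 .034 10'; python3 -m pendant '0 0 0 0 0 0.0005 10;0 0 0 0 0 0.0005 10'
```

```text
t: 31.6
position: [0.4324, -0.1896, 0.0575]
tcp_rot: [-0.001, 0.74, 0.672, -0.001]
force: [-3.0, 3.0, 9.3]
width: 0.0178
grasp_force: 45.0
t: 31.8
position: [0.4325, -0.1896, 0.0575]
tcp_rot: [-0.001, 0.74, 0.672, -0.001]
force: [-4.1, 3.0, 17.0]
width: 0.0174
grasp_force: 45.0
```

On the bench. Back off the pressure, open, and leave upward.

```bash
python3 -m pendant '0 0 0 0 0 -.0008 10;0 0 0 0 0 -.001 50;0 0 0 0 0 -.001 50;0 0 0 0 0 -.001 50;0 0 0 0 0 -.001 50;0 0 0 0 0 -.001 50;0 0 0 0 0 -.001 50' ; python3 -m pendant '0 0 0 0 0 -.02 60;0 0 0 0 0 -.05 60;0 0 0 0 0 -.09 60;0 0 0 0 0 -.13 60;0 0 0 0 0 -.16 60;0 0 0 0 0 -.16 60'; python3 - <<'E'
from h import *
w=snapshot("wrist"); p2=cv2.imread("pics/w2.png")
s=snapshot("top")["pixels"].astype(int); a=cv2.imread("pics/top0.png")[:,:,::-1].astype(int)
dd=np.abs(s-a).max(2)>30
for n,(u0,v0,u1,v1) in dict(bolt1=(318,248,336,294),bolt2=(440,202,474,242),gasket=(282,255,306,280),ratchet=(288,115,358,150),pin=(158,212,182,232)).items(): print(n,dd[v0:v1,u0:u1].sum())
# scoop: grip colour in wrist view
h=cv2.cvtColor(np.ascontiguousarray(w["pixels"][150:300,280:370]),cv2.COLOR_RGB2HSV)
m=((h[...,2]<130)&(h[...,1]>120)&(h[...,2]>40)&((h[...,0]<12)|(h[...,0]>170)))
ys,xs=np.nonzero(m); print("bar px",xs.min()+280,xs.max()+280,ys.min()+150,ys.max()+150,m.sum())
o=sensors.get_obs();print(o["position"],o["width"],o["force"])
for y in(.035,-.035): print(proj(w,np.array([.4325,-.1896,.086])+rot().apply([y,0,0])))
E
```

```text
t: 32.5
position: [0.4324, -0.1897, 0.0569]
tcp_rot: [-0.001, 0.74, 0.672, -0.001]
force: [-0.5, 0.0, -0.5]
width: 0.0436
grasp_force: 0.0
t: 33.1
position: [0.4354, -0.1914, 0.2212]
tcp_rot: [0.003, 0.74, 0.672, 0.001]
force: [0.8, -0.2, -0.1]
width: 0.0526
grasp_force: 0.0
bolt1 3
bolt2 327
gasket 0
ratchet 19
pin 0
bar px 306 324 190 279 1166
[ 0.43287213 -0.18991956  0.21727673] 0.05251060423929074 [ 0.75588502 -0.16380567 -0.31190368]
[315.65402734 193.89436711]
[315.91277553 268.82292947]
```

```bash
python3 - <<'E'
from h import *
s=snapshot("top")["pixels"]; a=np.ascontiguousarray(cv2.imread("pics/top0.png")[:,:,::-1])
for n,(u0,v0,u1,v1) in dict(bolt2=(438,198,478,246),ratchet=(286,112,360,152)).items():
    g=[cv2.cvtColor(np.ascontiguousarray(x),cv2.COLOR_RGB2GRAY) for x in (s,a)]
    r=cv2.matchTemplate(g[0][v0-6:v1+6,u0-6:u1+6],g[1][v0:v1,u0:u1],cv2.TM_CCOEFF_NORMED); print(n,cv2.minMaxLoc(r)[1::2], s[v0:v1,u0:u1].mean(), a[v0:v1,u0:u1].mean())
    x=np.abs(s.astype(int)-a)[v0:v1,u0:u1].max(2)
    for row in x[::2]: print("".join(".#"[int(v>30)] for v in row))
E
```

```text
bolt2 (0.6027896404266357, (6, 6)) 115.64375 125.74756944444445
........................................
........................................
........................................
........................................
........................................
........................................
........................................
........................................
........................................
........................................
........................................
##......................................
##......................................
#####...................................
########................................
############............................
###############.........................
###################.....................
######################..................
#########################...............
############################............
################################........
###################################.....
#######################################.
ratchet (0.9830130934715271, (6, 6)) 132.36452702702
[... 822 characters left out ...]
.........................
..........................................................................
..........................................................................
..........................................................................
..........................................................................
..........................................................................
..........................................................................
..........................................................................
.........########.........................................................
.......###########........................................................
```

The bolt2 difference is only the arm's shadow; all bystanders match at zero offset. Hand in.

```bash
python3 -c "
from plant import order
print(order.close_job())"
```

```text
the job is handed in; nothing more can be done
None
```

The job is handed in after about 33 s of robot time: the flap stands open, the three big balls are in the smaller dish, the four small balls are in the well, the scoop is back upright on the bench and released, and all five bystanders were where they started in the last picture.

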